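Put two brushes away upright in their pots

TASK

Put the two drained brushes away: stand the red-handled brush in the red pot and the blue-handled brush in the blue pot, handle end down and bristles up, each resting on the bottom of its pot. Leave the jar and the dropper bottles on the bench where they are.

Things in the scene. Friction and masses are not known exactly. Their poses are not given: they have to be found in the camera images.
- red_brush_mid (a point): Centre of the red-handled flat brush with pale bristles, 212 mm long, handle 10 mm thick, 20 g, loose. Its +y axis runs along the brush towards the handle end, which is 105 mm along +y; the bristle tip is 107 mm along -y. Ferrule and bristles: last 65 mm (may be gripped), up to 19 mm wide. Starts in the draining stand, handle end down, leaning away from the robot, -y (bristles) up at 55 degrees above the horizontal; local z faces up and towards the robot.
- blue_brush_mid (a point): Centre of the dark-blue-handled round brush with brown bristles, 193 mm long, handle 9 mm thick, 20 g, loose. Its +y axis runs along the brush towards the handle end, which is 95 mm along +y; the bristle tip is 98 mm along -y. Ferrule and bristles: last 65 mm (may be gripped), up to 10 mm wide. Starts in the draining stand, handle end down, leaning away from the robot, -y (bristles) up at 55 degrees above the horizontal; local z faces up and towards the robot.
- red_brush_end (a point): Centre of the handle end (lower end) of the red brush; axes as at its centre.
- blue_brush_end (a point): Centre of the handle end (lower end) of the blue brush; axes as at its centre.
- drain_stand: Wooden stand, fixed; base 130 x 160 mm, 12 thick; origin on the bench, 20 mm short of the base's centre. A panel 118 mm long rises along its +x (away from the robot) at 55 degrees to 118 mm height. Grooves at y = +37.5 mm (red brush) and -37.5 mm (blue) between ribs 6 mm high; a brush's lower 118 mm lie in its groove, the rest is free in the air: pads closing level along the stand's y can take it there.
- red_pot_mouth (a point): Centre of the open mouth of the red pot, 90 mm above the bench. Pot: upright round tube, outer diameter 37 mm, inner diameter 31 mm, inner floor 12 mm above the bench (78 mm deep), on a round dark foot 68 mm across; fixed to the bench. The red pot may stand left or right of the blue.
- red_pot_floor (a point): Centre of the inner floor of the red pot, 12 mm above the bench; z up.
- blue_pot_mouth (a point): Centre of the open mouth of the blue pot, 90 mm above the bench; same sizes as the red pot, also fixed.
- blue_pot_floor (a point): Centre of the inner floor of the blue pot, 12 mm above the bench; z up.
- jar_black: Bystander, loose: grey jar with black ink runs, 85 mm wide, 119 mm high; origin at the centre of its underside.
- dropper_1: Bystander, loose: brown dropper bottle, 33 mm wide, 92 mm high; origin at the centre of its underside.
- dropper_3: Bystander, loose: brown dropper bottle, 34 mm wide, 92 mm high; origin at the centre of its underside.
There are look-alikes about, which are no part of the job. What is shaped like the part that bears blue_pot_mouth but green or orange is not meant.

How it is judged:
By the outcome, as a careful person would: the job done as asked, in the order asked, and still so for the second after the job is handed in, with the robot touching nothing.
It also fails if it takes over 64 s, if anything falls off the work surface, if the arm or the gripper's body presses on something with over 40 N, if the wrist force passes 120 N, or if a joint passes its speed limit or range.

ROBOT

A 6-joint arm with a two-finger parallel gripper is mounted at the origin on a cart in front of the work surface, level with it; the furniture and walls round the work are solid. World frame = base frame: x ahead of the robot, y to its left, z up, the work surface at z = 0. Lengths are in m, angles in rad, forces in N, time in s.
With the tool pointing down it reaches from about 0.375 to 0.975 m from the base axis. Payload 3.8 kg.
Tool frame: the origin (TCP) lies midway between the tips of the shut fingers; the grasp point (between the pads) lies 19 mm behind it (env.hold_point_z is the distance from the TCP to the grasp point, in m); z points along the fingers, y is the line along which they close (so a half turn about z gives the same grasp; the last joint's range is limited). The gripper opens to 85 mm and grips with 20 to 120 N. Pads are 22 mm wide; open, the fingers measure 114 mm over their backs; the gripper's body (76 mm by 85 mm) begins 54 mm behind the grasp point. The pads swing forward as they close: fully open they stand 13 mm farther back than shut.
Start: joints at [-1.22, 0.264, 1.604, -0, 1.274, -0.037], TCP at [0.255, -0.625, 0.231] pointing down, gripper open.
Joint ranges: [-2.63, 2.63], [-0.94, 2.18], [0.31, 2.57], [-1.31, 4.45], [0, 2.66], [-2.55, 2.55]. Speed limits (rad/s): [2.57, 2.57, 3.14, 3.14, 3.14, 3.14].

INTERFACE

Orientations are given as a rotation vector (axis times angle).
In Python, from bench import env gives the robot as it stands.
- The arm moves only by the tool jog_arm, never from a script. Its argument "plan" is a list that holds one entry, the list of rows, each a list of 7 numbers: the turn, a rotation vector about the world's x, y, z in units of 0.15 rad (1.0 is 0.15 rad), then the shift along the world's x, y, z in units of 0.3 m (1.0 is 0.3 m), then the closure, from -1 (fully open) to 1 (shut). A call has 1 to 5 rows; each row shifts and turns the commanded pose from where the row before left it; what a row does not reach is not made up. A row lasts 1/8 s, in which the tool goes at most 62.5 mm and 10.7 degrees, less where a joint would pass 70% of its speed; a pose out of reach is approached as far as the arm can. A call with a number of a shift or a turn outside -1 to 1 is refused whole. A call with a gripper value outside its range is refused whole. The fingers move at their own pace and stop on an object; "grip_force" is the grip in N (left out, the last holds). Time passes only in rows, so rows that do not move let the fingers close. It gives the time, the measured TCP pose, the force, the opening and the grip force at its end, in the units of the state.
- env.read_state(): the state, without advancing time (a new reading comes with each control period).
- env.capture(name): name is "scene" or "top"; returns a dict with "image" (400x640x3 uint8, red, green, blue), "fov_y" (degrees; the focal length in pixels is half the picture's height over the tangent of half this angle, whatever the lens; pixels are square), "cx", "cy" (the principal point, pixels), "k1" (the pictures are not rectified: a ray, as slopes to the right and down, at radius r is drawn at 1 + k1 r^2 times it, then the intrinsics apply), "camera_from_world" (4x4, takes a point from world to camera coordinates). Camera axes: x right, y down, z forward; pixel columns grow to the right and rows downward; lengths in m; the calibration is good to about 2 mm. A picture is of the moment at which its call begins. There is no depth.
- env.hand_in(): hands the job in; it is judged then, once.
Trained networks look in a picture, given as the dict that the camera call returned (one of the last four; its "shot" number tells which), for a name from the list of things; names that differ only in an ending like _2 or _b are one class to them, and where a whole thing is asked for, a point or a joint stands for the part that bears it (a point fixed in the world has none). Each returns a list of dicts, best first, with "p" (0 to 1); they miss things now and then, are a little off and sometimes report something else, mostly with a low value. They report only what shows in the picture. A call takes as long as a camera call. They do not tell look-alikes from the thing itself.
- env.regions_of(picture, name): "mask" (400x640 bool, what is visible of it) and "uv" ([column, row] in pixels, amid what is visible of it).
- env.pinpoint(picture, name): "uv" ([column, row] in pixels: a listed point, or the origin of a listed thing).
The state is a dict: "t": time; "qpos": joint angles; "qvel": joint speeds; "effort": joint torques, N m; "ee_pos": TCP position; "tool_rot": TCP orientation; "contact_force": force on the tool from outside, world axes, zero at the start; "torque": the same for the moment, N m; "finger_gap": finger opening in m; "gripper_force": force on a finger pad.
Only numpy, scipy, OpenCV 4.12 (cv2) and the standard library are available. Lean on these libraries where they do the work, as an engineer would, in place of code of your own. Each camera call takes 0.05 s, during which the arm holds its last target. There are 200 camera calls.

## Working session

There is one attempt and no reset: what is moved stays moved. The work goes in short steps, Python scripts to look and compute and a tool call to move; the robot and the scene stay as the last step left them, time stands still between calls to the robot, and variables do not carry over. Pictures are saved under pics/ and viewed, at most 14 in all, crops included, and the job is handed in when it is done.

Besides the shell and the picture viewer there is one more tool, called by a JSON object that holds its "api" and its "payload". jog_arm: Moves the arm, as the interface text tells. Its arguments: {"type":"object","properties":{"plan":{"type":"array","items":{"type":"array","items":{"type":"array","items":{"type":"number","minimum":-1,"maximum":1}}}},"grip_force":{"type":"number"}},"required":["plan"]}

```bash
mkdir -p pics; ls
cat > h.py <<'E'
import numpy as np, cv2
from bench import env
def f(p):
    return p["image"].shape[0]/2/np.tan(np.radians(p["fov_y"])/2)
def ray(p,uv):
    F=f(p); d=np.array([(uv[0]-p["cx"])/F,(uv[1]-p["cy"])/F]); s=d.copy()
    for _ in range(30): s=d/(1+p["k1"]*(s@s))
    M=np.array(p["camera_from_world"]); R=M[:3,:3]; o=-R.T@M[:3,3]
    v=R.T@np.array([s[0],s[1],1]); return o,v/np.linalg.norm(v)
def proj(p,X):
    M=np.array(p["camera_from_world"]); c=M[:3,:3]@np.asarray(X)+M[:3,3]; s=c[:2]/c[2]
    s=s*(1+p["k1"]*(s@s)); return s*f(p)+np.array([p["cx"],p["cy"]])
def tri(rs):
    A=0;b=0
    for o,v in rs:
        P=np.eye(3)-np.outer(v,v); A=A+P; b=b+P@o
    X=np.linalg.solve(A,b); return X,[np.linalg.norm((np.eye(3)-np.outer(v,v))@(X-o)) for o,v in rs]
def plane(p,uv,z):
    o,v=ray(p,uv); return o+v*(z-o[2])/v[2]
def save(p,n,box=None,s=1):
    im=p["image"]
    if box: im=im[box[1]:box[3],box[0]:box[2]]
    cv2.imwrite(n,cv2.resize(im[:,:,::-1],None,fx=s,fy=s,interpolation=cv2.INTER_CUBIC))
E
python3 - <<'E'
from h import *
S=env.capture("scene");T=env.capture("top")
save(S,"pics/s0.png");save(T,"pics/t0.png")
zs={"red_pot_mouth":.09,"blue_pot_mouth":.09,"red_pot_floor":.012,"blue_pot_floor":.012,"drain_stand":0,"jar_black":0,"dropper_1":0,"dropper_3":0,"red_brush_mid":None,"blue_brush_mid":None,"red_brush_end":None,"blue_brush_end":None}
for n,z in zs.items():
    a=env.pinpoint(S,n);b=env.pinpoint(T,n)
    for l,p,q in(("S",S,a),("T",T,b)):
        for d in q[:4]: print(n,l,round(d["p"],2),np.round(d["uv"],1), np.round(plane(p,d["uv"],z),3) if z is not None else "")
    if a and b:
        X,e=tri([ray(S,a[0]["uv"]),ray(T,b[0]["uv"])]);print("   tri",X.round(4),np.round(e,4))
st=env.read_state();print(st["ee_pos"],st["tool_rot"],st["t"],env.hold_point_z)
E
```

```text
pics
red_pot_mouth S 0.57 [404.7 152. ] [ 0.497 -0.209  0.09 ]
red_pot_mouth T 0.68 [438.  215.1] [ 0.488 -0.205  0.09 ]
red_pot_mouth T 0.45 [242.  238.2] [0.438 0.225 0.09 ]
   tri [ 0.4894 -0.2015  0.0982] [0.0017 0.0017]
blue_pot_mouth S 0.89 [338.1 201. ] [0.476 0.019 0.09 ]
blue_pot_mouth S 0.8 [254.4 200. ] [0.594 0.147 0.09 ]
blue_pot_mouth S 0.71 [364.2 172.2] [ 0.507 -0.086  0.09 ]
blue_pot_mouth S 0.65 [402.5 221.2] [ 0.349 -0.035  0.09 ]
blue_pot_mouth T 0.86 [339.5 218.6] [0.481 0.013 0.09 ]
blue_pot_mouth T 0.8 [280.  168.4] [0.591 0.144 0.09 ]
blue_pot_mouth T 0.76 [362.3 277.8] [ 0.352 -0.036  0.09 ]
blue_pot_mouth T 0.7 [383.1 209.4] [ 0.501 -0.083  0.09 ]
   tri [0.4815 0.0134 0.0828] [0.001 0.001]
red_pot_floor S 0.89 [401.3 182.3] [ 0.486 -0.196  0.012]
red_pot_floor T 0.86 [429.5 216.9] [ 0.486 -0.209  0.012]
   tri [ 0.4894 -0.2079  0.0038] [0.0047 0.0047]
blue_pot_floor S 0.98 [335.6 231.7] [0.47  0.031 0.012]
blue_pot_floor S 0.79 [259.1 222.6] [0.602 0.138 0.012]
blue_pot_floor S 0.66 [362.3 197.1] [ 0.511 -0.089  0.012]
blue_pot_floor T 0.92 [379.7 210.1] [ 
[... 1182 characters left out ...]
.   ]
   tri [ 0.6216 -0.2164  0.003 ] [0.0011 0.0011]
red_brush_mid S 0.66 [226.4 259.4] 
red_brush_mid T 0.88 [208.4 216.7] 
red_brush_mid T 0.36 [335.5 220.3] 
   tri [0.4818 0.2889 0.1113] [0.0039 0.0039]
blue_brush_mid S 0.93 [258.5 239.5] 
blue_brush_mid T 0.7 [247.2 216.1] 
   tri [0.4857 0.2116 0.1043] [0.0001 0.0001]
red_brush_end S 0.73 [254.2 305.3] 
red_brush_end T 0.58 [225.1 247. ] 
red_brush_end T 0.43 [376.7 137.1] 
   tri [0.4175 0.2767 0.0282] [0.0029 0.0029]
blue_brush_end S 0.63 [285.5 277.5] 
blue_brush_end T 0.72 [256.2 239.8] 
   tri [0.4309 0.1999 0.0336] [0.0027 0.0027]
[ 0.25523234 -0.62488294  0.23126458] [ 3.08271810e+00  6.05335414e-01 -2.32262455e-05] 1.3 0.0187
```

View pics/s0.png

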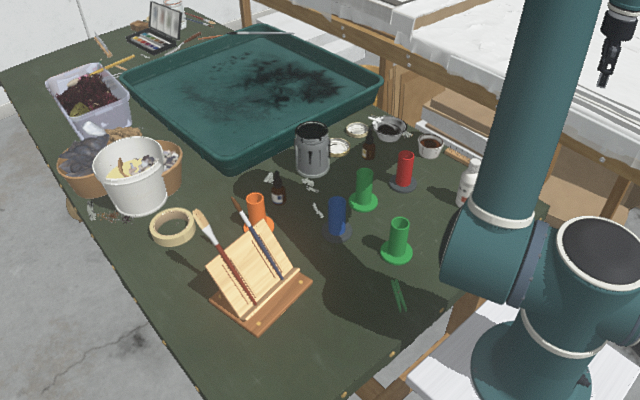

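View pics/t0.png

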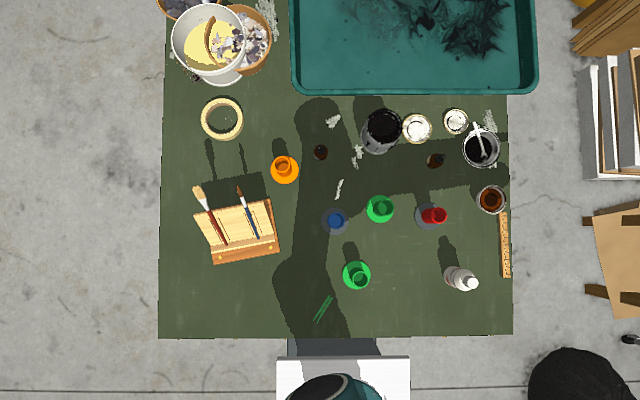

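Tubes in the scene picture: orange (256,205), green (363,188), green (399,238), blue (338,217) and red (404,170). In the top picture the blue pot is at (335,221) and the red at (433,215); only those two colours fit. The brushes lean in the stand with red on the left and blue on the right. I'll refine the positions with masks and confirm in a crop.

```bash
cat > m.py <<'E'
from h import *
from scipy.optimize import minimize
def hull(p,X,r,z0,z1):
    a=np.linspace(0,2*np.pi,40); q=[proj(p,[X[0]+r*np.cos(t),X[1]+r*np.sin(t),z]) for t in a for z in(z0,z1)]
    return cv2.convexHull(np.float32(q))
def pot(ps,X0,hue):
    ms=[]
    for p in ps:
        hsv=cv2.cvtColor(p["image"],cv2.COLOR_RGB2HSV); d=np.abs((hsv[...,0].astype(int)-hue+90)%180-90)
        m=((d<12)&(hsv[...,1]>110)&(hsv[...,2]>40)).astype(np.uint8); k=np.zeros_like(m)
        cv2.fillPoly(k,[hull(p,X0,.034,0,.1).astype(int)],1); ms.append(m&k)
    def c(X):
        s=0
        for p,m in zip(ps,ms):
            k=np.zeros((1600,2560),np.uint8); cv2.fillPoly(k,[(hull(p,X,.0185,.008,.09)*4+1.5).astype(int)],1)
            k=cv2.resize(k.astype(np.float32),(640,400),interpolation=cv2.INTER_AREA)
            s+=1-np.minimum(k,m).sum()/np.maximum(k,m).sum()
        return s
    g=min(((c([X0[0]+i,X0[1]+j]),X0[0]+i,X0[1]+j) for i in np.arange(-.014,.015,.002) for j in np.arange(-.014,.015,.002)))
    return g,[m.sum() for m in ms]
def brush(ps,n):
    pl=[];o=[]
    for p in ps:
        r=env.regions_of(p,n)[0]; y,x=np.nonzero(r["mask"]); c=np.array([x.mean(),y.mean()])
        vx,vy,_,_=cv2.fitLine(np.float32(np.c_[x,y]),cv2.DIST_HUBER,0,.01,.01).ravel()
        t=(x-c[0])*vx+(y-c[1])*vy; cc=np.median((x-c[0])*-vy+(y-c[1])*vx)
        c=c+cc*np.array([-vy,vx]); e=[c+np.array([vx,vy])*k for k in(t.min(),t.max())]
        (o1,a),(_,b)=ray(p,e[0]),ray(p,e[1]); nn=np.cross(a,b); nn/=np.linalg.norm(nn)
        pl.append((nn,nn@o1)); o.append((round(r["p"],2),np.round(e,1).tolist(),len(x)))
    d=np.cross(pl[0][0],pl[1][0]); d/=np.linalg.norm(d); d*=np.sign(d[2])
    A=np.array([pl[0][0],pl[1][0],[0,0,1]]); P=np.linalg.solve(A,[pl[0][1],pl[1][1],.14])
    # tip/end from each view: closest point on axis
    E=[]
    for p,(_,e,_) in zip(ps,o):
        for u in e:
            ro,rv=ray(p,u); s=np.linalg.lstsq(np.c_[d,-rv],ro-P,rcond=None)[0]; E.append(P+s[0]*d)
    return P,d,np.array(E),o
E
python3 - <<'E'
from m import *
S=env.capture("scene");T=env.capture("top")
print("blue",pot([S,T],(.478,.016),112)); print("red",pot([S,T],(.487,-.206),0))
for n in("red_brush_mid","blue_brush_mid"):
    P,d,E,o=brush([S,T],n); print(n,P.round(4),"dir",d.round(3),"elev",np.degrees(np.arcsin(d[2])).round(1),"yaw",np.degrees(np.arctan2(d[1],d[0])).round(1)); print(E.round(4).tolist(),o)
a=S["image"][140:300,190:430]; cv2.imwrite("pics/c1.png",cv2.resize(a[:,:,::-1],None,fx=3.3,fy=3.3))
E
```

```text
blue ((np.float32(0.23058003), np.float64(0.478), np.float64(0.020000000000000004)), [np.uint64(566), np.uint64(233)])
red ((np.float32(0.15988731), np.float64(0.489), np.float64(-0.206)), [np.uint64(527), np.uint64(368)])
red_brush_mid [0.5036 0.2901 0.14  ] dir [0.553 0.111 0.825] elev 55.6 yaw 11.3
[[0.541, 0.2976, 0.1958], [0.4253, 0.2744, 0.0233], [0.54, 0.2974, 0.1944], [0.4225, 0.2738, 0.0192]] [(0.74, [[194.1, 209.9], [254.7, 303.6]], 515), (0.81, [[194.8, 186.6], [226.2, 243.9]], 325)]
blue_brush_mid [0.5195 0.2164 0.14  ] dir [0.56  0.118 0.82 ] elev 55.1 yaw 11.9
[[0.5441, 0.2215, 0.176], [0.4387, 0.1994, 0.0216], [0.5416, 0.221, 0.1723], [0.4387, 0.1994, 0.0217]] [(0.55, [[231.5, 197.7], [282.3, 278.8]], 415), (0.76, [[237.0, 187.0], [258.0, 237.0]], 171)]
```

View pics/c1.png

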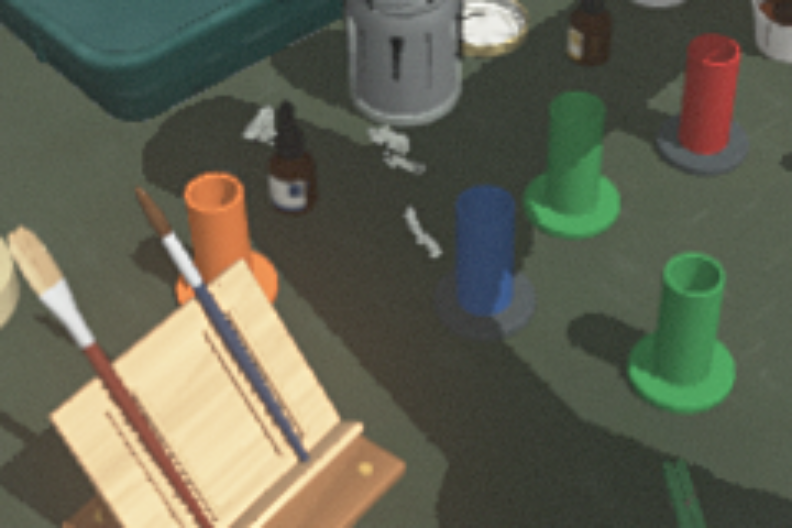

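The crop confirms it: the blue tube on its dark foot is at scene (338,217), the red tube on its dark foot at (404,170). The red brush is on the left, the blue on the right. Moving to above the red brush.

{"api": "jog_arm", "payload": {"plan": [[[0,0,-0.25,0.0525,0.19,0.05,-0.5],[0,0,-0.25,0.0525,0.19,0.05,-0.5],[0,0,-0.25,0.0525,0.19,0.05,-0.5],[0,0,-0.25,0.0525,0.19,0.05,-0.5],[0,0,-0.25,0.0525,0.19,0.05,-0.5]]], "grip_force": 40}}

```text
t: 2.22
ee_pos: [0.3342, -0.3381, 0.307]
tool_rot: [3.126, 0.311, 0.001]
contact_force: [1.7, -0.1, 0.1]
finger_gap: 0.0639
gripper_force: 0.0
```

{"api": "jog_arm", "payload": {"plan": [[[0,0,0,0.0525,0.19,0,-0.5],[0,0,0,0.0525,0.19,0,-0.5],[0,0,0,0.0525,0.19,0,-0.5],[0,0,0,0.0525,0.19,0,-0.5],[0,0,0,0.0525,0.19,0,-0.5]]]}}

```text
t: 2.85
ee_pos: [0.413, -0.053, 0.3068]
tool_rot: [3.125, 0.314, 0.003]
contact_force: [0.1, 0.4, -0.2]
finger_gap: 0.0643
gripper_force: 0.0
```

{"api": "jog_arm", "payload": {"plan": [[[0,0,0,0.0525,0.19,0,-0.5],[0,0,0,0.0525,0.19,0,-0.5],[0,0,0,0.0525,0.19,0,-0.5],[0,0,0,0.0525,0.19,0,-0.5],[0,0,0,0.0525,0.19,0,-0.5]]]}}

```text
t: 3.48
ee_pos: [0.4917, 0.2322, 0.3066]
tool_rot: [3.126, 0.315, 0.002]
contact_force: [0.5, -0.1, -0.3]
finger_gap: 0.0641
gripper_force: 0.0
```

{"api": "jog_arm", "payload": {"plan": [[[0,0,0,0,0,0,-0.5],[0,0,0,0,0,0,-0.5]]]}}

```text
t: 3.72
ee_pos: [0.4912, 0.2299, 0.306]
tool_rot: [3.125, 0.315, -0.001]
contact_force: [1.1, -0.7, 0.6]
finger_gap: 0.0643
gripper_force: 0.0
```

{"api": "jog_arm", "payload": {"plan": [[[0,0,0,0.053,0.196,0,-0.5],[0,0,0,0,0.008,-0.15,-0.5],[0,0,0,0,0,-0.15,-0.5],[0,0,0,0,0,-0.12,-0.5],[0,0,0,0,0,0,-0.5]]]}}

```text
t: 4.35
ee_pos: [0.505, 0.2883, 0.1769]
tool_rot: [3.123, 0.311, -0.011]
contact_force: [0.4, 0.1, -0.0]
finger_gap: 0.0643
gripper_force: 0.0
```

Run:
```python
from m import *
S=env.capture("scene");T=env.capture("top")
print(env.read_state()["ee_pos"])
a=cv2.resize(S["image"][150:330,160:320],None,fx=2.5,fy=2.5);b=cv2.resize(T["image"][130:310,140:300],None,fx=2.5,fy=2.5)
cv2.imwrite("pics/c2.png",np.hstack([a,b])[:,:,::-1])
```

```text
[0.50802673 0.29036618 0.18153705]
```

View pics/c2.png

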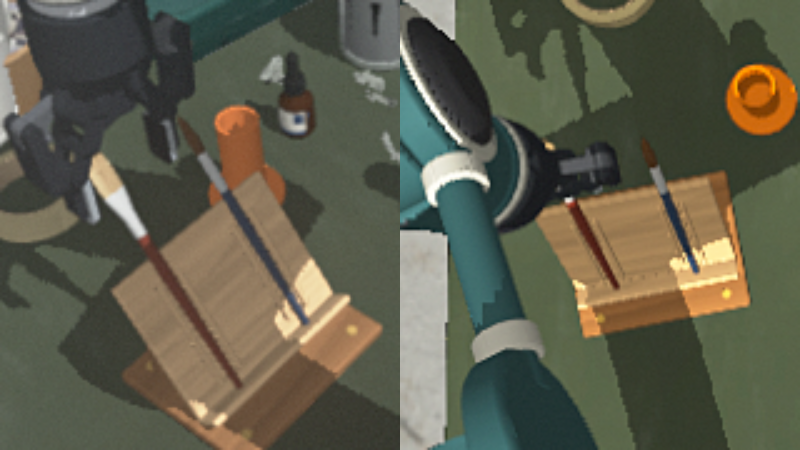

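The fingers straddle the red brush. In the left crop the brush sits between the two fingers, around (110,180). I'll tilt 10° so the bristle tip clears the palm, go down and grip.

{"api": "jog_arm", "payload": {"plan": [[[0.116,-0.57,0,0.008,0,0,-0.5],[0.116,-0.57,0,0,0.002,-0.09,-0.5],[0,0,0,0,0,-0.09,-0.5],[0,0,0,0,0,0,-0.5],[0,0,0,0,0,0,-0.5]]]}}

```text
t: 5.08
ee_pos: [0.5118, 0.2926, 0.1293]
tool_rot: [-3.095, -0.31, -0.277]
contact_force: [-0.6, -0.7, -0.2]
finger_gap: 0.0639
gripper_force: 0.0
```

{"api": "jog_arm", "payload": {"plan": [[[0,0,0,0,0,0,1],[0,0,0,0,0,0,1],[0,0,0,0,0,0,1],[0,0,0,0,0,0,1],[0,0,0,0,0,0,1]]]}}

```text
t: 5.7
ee_pos: [0.5102, 0.292, 0.1268]
tool_rot: [-3.097, -0.312, -0.272]
contact_force: [0.4, -1.3, 3.2]
finger_gap: 0.0094
gripper_force: 41.4
```

{"api": "jog_arm", "payload": {"plan": [[[0,0,0,0,0,0.06,1],[0,0,0,0,0,0.12,1],[0,0,0,0,0,0.18,1],[0,0,0,0,0,0.18,1],[0,0,0,0,0,0.06,1]]]}}

```text
t: 6.32
ee_pos: [0.5115, 0.293, 0.3125]
tool_rot: [-3.092, -0.31, -0.282]
contact_force: [0.4, 0.6, 0.2]
finger_gap: 0.0092
gripper_force: 41.0
```

Run:
```python
from m import *
S=env.capture("scene");T=env.capture("top")
st=env.read_state();print(st["ee_pos"],st["tool_rot"],st["finger_gap"],st["qpos"])
a=cv2.resize(S["image"][80:330,130:320],None,fx=2,fy=2);b=cv2.resize(T["image"][70:320,120:320],None,fx=2,fy=2)
cv2.imwrite("pics/c3.png",np.hstack([a,b])[:,:,::-1])
```

```text
[0.51097474 0.2926903  0.31002389] [-3.09357311 -0.31066467 -0.27890617] 0.00905803274947614 [ 0.50889168 -0.05061991  1.81633748 -0.05625452  1.20411333  1.89516499]
```

View pics/c3.png

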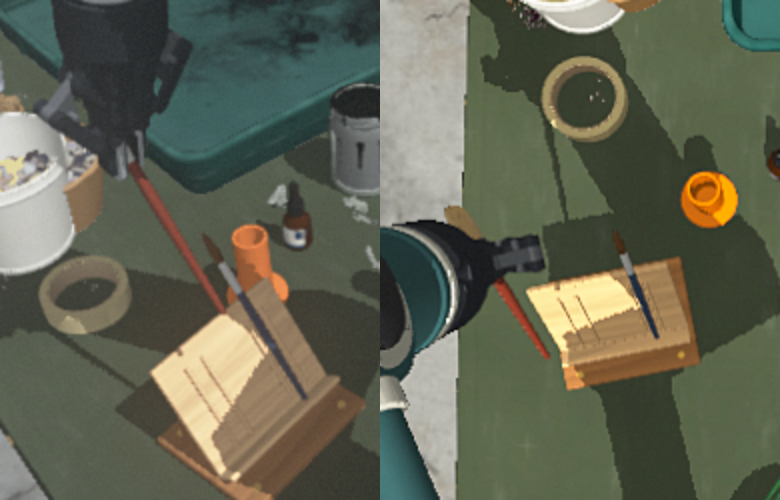

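The red brush is in the grip and clear of the stand; the blue brush hasn't moved. Raising, carrying across with a yaw, then turning the brush upright.

{"api": "jog_arm", "payload": {"plan": [[[0,0,0,0,0,0.17,1],[0,0,-0.4,0,-0.18,0,1],[0,0,-0.4,0,-0.18,0,1],[0,0,-0.4,0,-0.18,0,1],[0,0,-0.4,0,-0.18,0,1]]]}}

```text
t: 7.05
ee_pos: [0.5083, 0.0743, 0.3541]
tool_rot: [3.126, -0.064, 0.266]
contact_force: [2.2, 0.0, -0.1]
finger_gap: 0.0093
gripper_force: 41.0
```

{"api": "jog_arm", "payload": {"plan": [[[0,0,-0.48,-0.01,-0.18,0,1],[0,0,-0.48,-0.01,-0.18,0,1],[0,0,-0.48,-0.01,-0.18,0,1],[0,0,-0.48,0,-0.18,0,1],[0,0,-0.48,0,-0.18,0,1]]]}}

```text
t: 7.68
ee_pos: [0.4994, -0.1953, 0.3541]
tool_rot: [3.035, -0.619, 0.259]
contact_force: [0.8, -0.1, -0.2]
finger_gap: 0.0095
gripper_force: 41.0
```

{"api": "jog_arm", "payload": {"plan": [[[-0.395,-0.935,0,0,-0.06,0,1],[-0.395,-0.935,0,0,0,0,1],[-0.395,-0.935,0,0,0,0,1],[-0.395,-0.935,0,0,0,0,1],[0,0,0,0,0,0,1]]]}}

```text
t: 8.3
ee_pos: [0.4966, -0.21, 0.3483]
tool_rot: [2.726, -0.553, 1.107]
contact_force: [-0.4, 0.3, 0.7]
finger_gap: 0.0093
gripper_force: 41.1
```

```bash
cat >> m.py <<'E'
from scipy.spatial.transform import Rotation as Ro
def tool():
    st=env.read_state(); R=Ro.from_rotvec(st["tool_rot"]).as_matrix(); G=np.array(st["ee_pos"])-.0187*R[:,2]
    print("tcp",np.round(st["ee_pos"],4),"grip",G.round(4),"tz",R[:,2].round(3),"ty",R[:,1].round(3),"gap",round(st["finger_gap"],4),"q",np.round(st["qpos"],2),"F",np.round(st["contact_force"],1),"t",st["t"]); return st,R,G
E
python3 - <<'E'
from m import *
S=env.capture("scene");T=env.capture("top")
st,R,G=tool()
for l,p in (("S",S),("T",T)):
  for q in env.regions_of(p,"red_brush_mid")[:2]: y,x=np.nonzero(q["mask"]);print(l,q["p"],x.min(),x.max(),y.min(),y.max())
  for q in env.pinpoint(p,"red_brush_end")[:2]: print(l,"end",q["p"],q["uv"])
a=cv2.resize(S["image"][20:220,300:480],None,fx=2.2,fy=2.2);b=cv2.resize(T["image"][110:310,330:510],None,fx=2.2,fy=2.2)
cv2.imwrite("pics/c4.png",np.hstack([a,b])[:,:,::-1])
E
```

```text
tcp [ 0.5005 -0.2119  0.3561] grip [ 0.4884 -0.2068  0.3694] tz [ 0.648 -0.274 -0.711] ty [-0.389 -0.921 -0.   ] gap 0.0093 q [-0.48 -0.54  2.26  0.1   0.64  1.43] F [ 0.9 -0.3  0.2] t 8.4
S 0.65 413 426 14 110
S end 0.56 [411.0, 110.9]
T 0.53 460 517 208 216
T end 0.43 [459.3, 217.1]
T end 0.19 [430.2, 163.2]
```

View pics/c4.png

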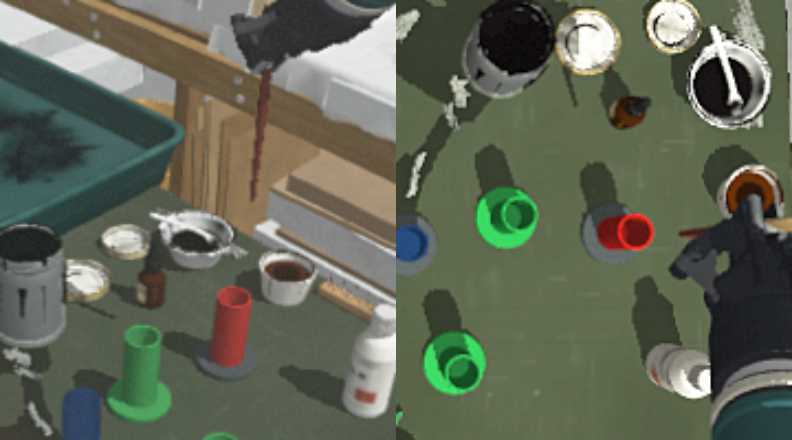

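The brush hangs vertical at scene (415,90), right above the red pot at (404,170). Checking the end position before lowering.

Run:
```python
from m import *
S=env.capture("scene");T=env.capture("top")
st,R,G=tool()
P,d,E,o=brush([S,T],"red_brush_mid");print(P.round(4),d.round(3),E.round(4).tolist(),o)
print("pred end",proj(S,G-[0,0,.152]),proj(T,G-[0,0,.152]))
e=[env.pinpoint(p,"red_brush_end")[0]["uv"] for p in(S,T)];print(e,tri([ray(S,e[0]),ray(T,e[1])]))
```

```text
tcp [ 0.5019 -0.2125  0.3588] grip [ 0.4897 -0.2074  0.372 ] tz [ 0.651 -0.275 -0.708] ty [-0.389 -0.921 -0.   ] gap 0.0091 q [-0.48 -0.53  2.26  0.1   0.64  1.43] F [ 1.1 -0.7 -0.4] t 8.7
[ 0.4894 -0.2091  0.14  ] [-0.003  0.012  1.   ] [[0.4892, -0.2081, 0.2279], [0.4886, -0.2056, 0.4338], [0.4892, -0.208, 0.2317], [0.4886, -0.2055, 0.4431]] [(0.78, [[413.5, 101.9], [424.0, 8.0]], 260), (0.53, [[463.0, 212.8], [520.0, 208.4]], 156)]
pred end [412.75069248 105.10040562] [460.38071968 212.72790059]
[[410.0, 102.7], [458.0, 215.6]] (array([ 0.4857909 , -0.19587831,  0.23289226]), [np.float64(0.002653178984901218), np.float64(0.002653178984901287)])
```

{"api": "jog_arm", "payload": {"plan": [[[0,0,0,0,0.003,-0.1,1],[0,0,0,0,0,-0.15,1],[0,0,0,0,0,-0.15,1],[0,0,0,0,0,-0.15,1],[0,0,0,0,0,-0.1,1]]]}}

```text
t: 9.52
ee_pos: [0.4996, -0.2106, 0.1595]
tool_rot: [2.718, -0.551, 1.118]
contact_force: [-0.1, 0.6, 0.1]
finger_gap: 0.0094
gripper_force: 41.0
```

{"api": "jog_arm", "payload": {"plan": [[[0,0,0,0,0,0,1],[0,0,0,0,0,0,1],[0,0,0,0,0,-0.01,1],[0,0,0,0,0,0,1],[0,0,0,0,0,0,1]]]}}

```text
t: 10.15
ee_pos: [0.5012, -0.2113, 0.1602]
tool_rot: [2.715, -0.55, 1.124]
contact_force: [0.2, -0.5, 0.5]
finger_gap: 0.0095
gripper_force: 41.0
```

{"api": "jog_arm", "payload": {"plan": [[[0,0,0,0,0,-0.01,1],[0,0,0,0,0,0,1],[0,0,0,0,0,0,1]]]}}

```text
t: 10.52
ee_pos: [0.5007, -0.2111, 0.1561]
tool_rot: [2.716, -0.55, 1.122]
contact_force: [-0.5, -0.6, -0.7]
finger_gap: 0.0092
gripper_force: 41.0
```

{"api": "jog_arm", "payload": {"plan": [[[0,0,0,0,0,-0.01,1],[0,0,0,0,0,0,1],[0,0,0,0,0,0,1]]]}}

```text
t: 10.9
ee_pos: [0.5007, -0.2111, 0.1531]
tool_rot: [2.716, -0.55, 1.122]
contact_force: [0.6, -0.0, -0.5]
finger_gap: 0.0098
gripper_force: 41.0
```

{"api": "jog_arm", "payload": {"plan": [[[0,0,0,0,0,-0.007,1],[0,0,0,0,0,0,1],[0,0,0,0,0,0,1]]]}}

```text
t: 11.28
ee_pos: [0.5008, -0.2112, 0.1511]
tool_rot: [2.716, -0.55, 1.122]
contact_force: [-0.5, 0.7, -1.1]
finger_gap: 0.0092
gripper_force: 41.0
```

{"api": "jog_arm", "payload": {"plan": [[[0,0,0,0,0,-0.007,1],[0,0,0,0,0,0,1],[0,0,0,0,0,0,1]]]}}

```text
t: 11.65
ee_pos: [0.5008, -0.2112, 0.149]
tool_rot: [2.716, -0.55, 1.122]
contact_force: [-0.7, -0.4, -0.9]
finger_gap: 0.0093
gripper_force: 41.0
```

{"api": "jog_arm", "payload": {"plan": [[[0,0,0,0,0,-0.007,1],[0,0,0,0,0,0,1],[0,0,0,0,0,0,1]]]}}

```text
t: 12.02
ee_pos: [0.5011, -0.2114, 0.1474]
tool_rot: [2.715, -0.55, 1.123]
contact_force: [-0.1, -0.9, 0.8]
finger_gap: 0.0096
gripper_force: 41.1
```

{"api": "jog_arm", "payload": {"plan": [[[0,0,0,0,0,-0.007,1],[0,0,0,0,0,0,1],[0,0,0,0,0,0,1]]]}}

```text
t: 12.4
ee_pos: [0.5024, -0.2121, 0.1474]
tool_rot: [2.713, -0.55, 1.128]
contact_force: [-2.6, 2.0, 8.4]
finger_gap: 0.009
gripper_force: 42.1
```

Run:
```python
from m import *
S=env.capture("scene");T=env.capture("top")
st,R,G=tool()
r=env.regions_of(S,"red_brush_mid")
for q in r[:2]: y,x=np.nonzero(q["mask"]);print(q["p"],x.min(),x.max(),y.min(),y.max())
print("pred tip S", proj(S,[.489,-.208,.012+.212]))
a=cv2.resize(S["image"][60:220,340:480],None,fx=2.8,fy=2.8);b=cv2.resize(T["image"][140:300,370:510],None,fx=2.8,fy=2.8)
cv2.imwrite("pics/c5.png",np.hstack([a,b])[:,:,::-1])
```

```text
tcp [ 0.5023 -0.2121  0.1474] grip [ 0.4901 -0.2069  0.1606] tz [ 0.653 -0.276 -0.705] ty [-0.389 -0.921  0.   ] gap 0.0092 q [-0.48 -0.29  2.53  0.44  0.13  1.07] F [-2.5  1.1  8.8] t 12.5
0.63 405 416 104 157
pred tip S [413.39538398 103.53915485]
```

View pics/c5.png

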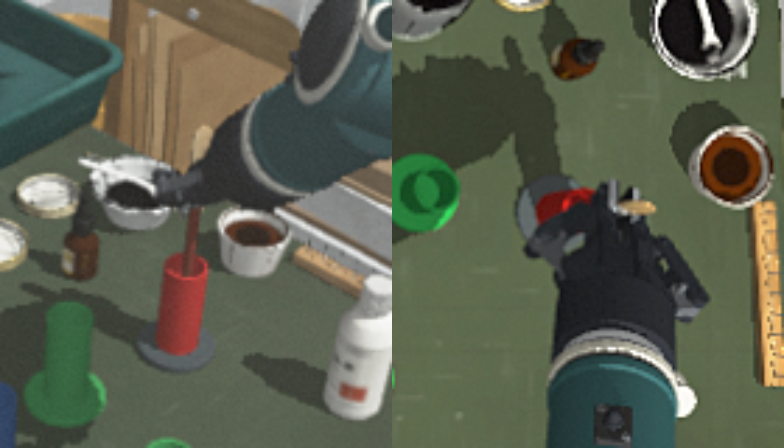

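The red brush stands in its pot, contact force 8 N, tip at scene (413,104) as predicted. Releasing.

{"api": "jog_arm", "payload": {"plan": [[[0,0,0,0,0,0.007,0.7],[0,0,0,0,0,0,0.3],[0,0,0,0,0,0,-0.2],[0,0,0,0,0,0,-1],[0,0,0,0,0,0,-1]]]}}

```text
t: 13.18
ee_pos: [0.5007, -0.2111, 0.1467]
tool_rot: [2.717, -0.55, 1.122]
contact_force: [0.4, 0.1, -0.4]
finger_gap: 0.0822
gripper_force: 0.0
```

{"api": "jog_arm", "payload": {"plan": [[[0,0,0,-0.03,0.012,0.05,-1],[0,0,0,-0.03,0.012,0.1,-1],[0,0,0,-0.03,0.012,0.15,-1],[0,0,0,0,0,0.15,-1],[0,0,0,0,0,0.15,-1]]]}}

```text
t: 13.8
ee_pos: [0.4734, -0.2002, 0.3285]
tool_rot: [2.716, -0.55, 1.123]
contact_force: [-0.2, -0.7, 0.8]
finger_gap: 0.0851
gripper_force: 0.0
```

Run:
```python
from m import *
S=env.capture("scene");T=env.capture("top")
tool()
P,d,E,o=brush([S,T],"red_brush_mid");print(P.round(4),d.round(3),E.round(4).tolist(),o)
P,d,E,o=brush([S,T],"blue_brush_mid");print(P.round(4),d.round(3),E.round(4).tolist(),o)
```

```text
tcp [ 0.4764 -0.2019  0.3365] grip [ 0.4641 -0.1966  0.3496] tz [ 0.659 -0.279 -0.699] ty [-0.389 -0.921  0.001] gap 0.0857 q [-0.49 -0.6   2.34  0.11  0.62  1.41] F [-0.2  0.   0.9] t 13.9Traceback (most recent call last):
  File "<stdin>", line 4, in <module>
  File "m.py", line 24, in brush
    r=env.regions_of(p,n)[0]; y,x=np.nonzero(r["mask"]); c=np.array([x.mean(),y.mean()])
      ~~~~~~~~~~~~~~~~~~~^^^
IndexError: list index out of range
```

```bash
cat > k.py <<'E'
from m import *
from scipy.optimize import least_squares
def fk(q,L,sg=1):
    h,a,e,L1,L2,L3=L
    R=Ro.from_euler("z",q[0]).as_matrix(); p=np.array([0,0,h])+R@[a,0,0]
    Y=lambda t:Ro.from_euler("y",t).as_matrix(); Z=lambda t:Ro.from_euler("z",t).as_matrix()
    R=R@Y(q[1]); p=p+R@[0,0,L1]; R=R@Y(q[2]); p=p+R@[e,0,L2]; R=R@Z(sg*q[3])@Y(q[4]); p=p+R@[0,0,L3]
    return p,R@Z(sg*q[5])
D=[([-1.22,.264,1.604,0,1.274,-.037],[.255,-.625,.231]),([.50889,-.05062,1.81634,-.05625,1.20411,1.89516],[.51097,.29269,.31002]),
([-.48,-.54,2.26,.1,.64,1.43],[.5005,-.2119,.3561]),([-.48,-.29,2.53,.44,.13,1.07],[.5023,-.2121,.1474]),([-.49,-.6,2.34,.11,.62,1.41],[.4764,-.2019,.3365])]
def fit(sg): return least_squares(lambda L:np.ravel([fk(q,L,sg)[0]-np.array(x) for q,x in D]),[.2,0,0,.4,.4,.2])
E
python3 - <<'E'
from k import *
for sg in(1,-1):
    f_=fit(sg);print(sg,f_.x.round(3),f_.fun.round(3),np.sqrt((f_.fun**2).mean()))
    p,R=fk(D[1][0],f_.x,sg);print("tz,ty",R[:,2].round(3),R[:,1].round(3), "meas",Ro.from_rotvec([-3.0936,-.3107,-.2789]).as_matrix().T[1:].round(3).tolist())
    p,R=fk(D[3][0],f_.x,sg);print("tz,ty",R[:,2].round(3),R[:,1].round(3))
S=env.capture("scene");T=env.capture("top")
for p in(S,T):
  for n in("red_brush_mid","blue_brush_mid"):
    print(n,[(round(r["p"],2),np.round(r["uv"]),r["mask"].sum()) for r in env.regions_of(p,n)[:2]])
save(S,"pics/s5.png")
E
```

```text
1 [ 0.27  -0.022  0.02   0.562  0.584  0.398] [-0.022 -0.011 -0.006  0.011 -0.025 -0.003 -0.007 -0.018  0.008 -0.01
 -0.019  0.002 -0.012 -0.017 -0.001] 0.013644439101349888
tz,ty [ 0.175  0.038 -0.984] [0.964 0.195 0.179] meas [[0.199, -0.98, -0.002], [0.175, 0.038, -0.984]]
tz,ty [ 0.651 -0.277 -0.707] [ 0.654 -0.269  0.707]
-1 [ 0.181  0.126 -0.072  0.296  0.459  0.139] [-0.027  0.002  0.031  0.009  0.006  0.011 -0.028 -0.043 -0.017 -0.023
 -0.046 -0.009 -0.02  -0.051 -0.016] 0.027005427409291523
tz,ty [ 0.124  0.129 -0.984] [-0.673 -0.718 -0.179] meas [[0.199, -0.98, -0.002], [0.175, 0.038, -0.984]]
tz,ty [ 0.6   -0.375 -0.707] [-0.595  0.382 -0.707]
red_brush_mid [(0.75, array([410., 123.]), np.int64(290))]
blue_brush_mid [(0.72, array([258., 235.]), np.int64(415))]
red_brush_mid [(0.55, array([440., 215.]), np.int64(91)), (0.28, array([320., 156.]), np.int64(186))]
blue_brush_mid [(0.46, array([247., 210.]), np.int64(222))]
```

View pics/s5.png

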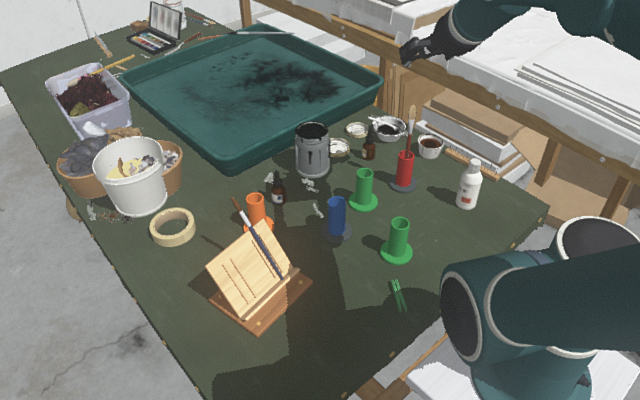

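The red brush stands in the red pot at scene (410,123). Now an IK check for placing the blue brush closer in.

```bash
cat > k2.py <<'E'
from k import *
def fk2(q,L): 
    p,R=fk(q,L[:6]); return p+Ro.from_euler("z",q[0]).as_matrix()@[0,L[6],0],R@Ro.from_euler("z",np.pi/2).as_matrix()
L=least_squares(lambda L:np.ravel([fk2(q,L)[0]-np.array(x) for q,x in D]),[.2,0,0,.5,.5,.3,0]);
lo=np.array([-2.63,-.94,.31,-1.31,0,-2.55]);hi=np.array([2.63,2.18,2.57,4.45,2.66,2.55])
def ik(p,R):
    b=None
    for s in ([0,-.3,2.2,.1,.6,1.3],[.2,-.3,2.2,.8,.8,1.],[.2,-.3,2.2,-.8,.8,1.5]):
        r=least_squares(lambda q:np.r_[(fk2(q,L.x)[0]-p)*5,(fk2(q,L.x)[1]-R).ravel()],s,bounds=(lo,hi))
        if b is None or r.cost<b.cost:b=r
    return b
E
python3 - <<'E'
from k2 import *
print(L.x.round(3),np.abs(L.fun).max())
for th in(0,-10,10):
  for az in (-60,-30,0,11.5,30,60,90):
    t=np.radians(35+th);a=np.radians(az); tz=np.array([np.sin(t)*np.cos(a),np.sin(t)*np.sin(a),-np.cos(t)]);ty=np.array([np.sin(a),-np.cos(a),0])
    R=np.c_[np.cross(ty,tz),ty,tz]
    for z in(.172,.36):
        r=ik(np.array([.478,.02,z])+.0187*tz,R); print(th,az,z,"cost",r.cost.round(6),r.x.round(2),"margin",np.minimum(r.x-lo,hi-r.x).round(2).min())
E
```

```text
[0.252 0.008 0.001 0.509 0.559 0.346 0.024] 0.004391655069046818
0 -60 0.172 cost 0.169955 [ 0.01 -0.27  2.31 -0.25  0.79  2.55] margin 0.0
0 -60 0.36 cost 0.125181 [ 0.09 -0.37  2.04 -0.31  1.18  2.55] margin 0.0
0 -30 0.172 cost 0.009793 [ 0.16 -0.33  2.41 -0.5   0.64  2.55] margin 0.0
0 -30 0.36 cost 0.0 [ 0.27 -0.46  2.17 -0.5   1.03  2.54] margin 0.01
0 0 0.172 cost 0.0 [-0.01 -0.41  2.5   0.02  0.44  1.54] margin 0.07
0 0 0.36 cost 0.0 [-0.01 -0.57  2.23  0.01  0.87  1.55] margin 0.34
0 11.5 0.172 cost 0.0 [-0.14 -0.4   2.49  0.41  0.5   0.92] margin 0.08
0 11.5 0.36 cost 0.0 [-0.14 -0.56  2.23  0.25  0.91  1.13] margin 0.34
0 30 0.172 cost 0.0 [-0.3  -0.32  2.44  0.71  0.71  0.26] margin 0.13
0 30 0.36 cost 0.0 [-0.3  -0.49  2.19  0.51  1.06  0.58] margin 0.38
0 60 0.172 cost 0.0 [-0.41 -0.12  2.29  0.73  1.03 -0.3 ] margin 0.28
0 60 0.36 cost 0.0 [-0.41 -0.29  2.06  0.62  1.35 -0.03] margin 0.51
0 90 0.172 cost 0.0 [-0.39  0.08  2.1   0.59  1.28 -0.65] margin 0.47
0 90 0.36 cost 0.0 [-0.39 -0.09  1.89  0.56  1.59 -0.45] margin 0.68
-10 -60 0.172 cost 0.091723 [ 0.   -0.2   2.
[... 1285 characters left out ...]
t 0.002266 [-0.01 -0.45  2.57  0.02  0.27  1.55] margin 0.0
10 0 0.36 cost 0.0 [-0.02 -0.67  2.35  0.02  0.68  1.54] margin 0.22
10 11.5 0.172 cost 0.001412 [-0.2  -0.44  2.57  0.78  0.4   0.54] margin 0.0
10 11.5 0.36 cost 0.0 [-0.2  -0.66  2.34  0.41  0.76  0.97] margin 0.23
10 30 0.172 cost 0.0 [-0.41 -0.33  2.53  1.05  0.72 -0.12] margin 0.04
10 30 0.36 cost 0.0 [-0.41 -0.55  2.29  0.74  1.01  0.35] margin 0.28
10 60 0.172 cost 0.0 [-0.52 -0.07  2.33  0.91  1.1  -0.53] margin 0.24
10 60 0.36 cost 0.0 [-0.52 -0.28  2.12  0.8   1.38 -0.19] margin 0.45
10 90 0.172 cost 0.0 [-0.46  0.16  2.09  0.7   1.37 -0.78] margin 0.48
10 90 0.36 cost 0.0 [-0.46 -0.04  1.91  0.69  1.66 -0.54] margin 0.66
```

{"api": "jog_arm", "payload": {"plan": [[[0.356,0.842,0,0,0,0.03,-1],[0.356,0.842,0,0,0.1,0,-0.7],[0.356,0.842,0,0,0.15,0,-0.5],[0.356,0.842,0,0,0.15,0,-0.5],[0.356,0.842,0,0,0.15,0,-0.5]]]}}

```text
t: 14.88
ee_pos: [0.4737, -0.0337, 0.3355]
tool_rot: [3.057, -0.619, 0.142]
contact_force: [1.2, 0.3, -0.7]
finger_gap: 0.0643
gripper_force: 0.0
```

{"api": "jog_arm", "payload": {"plan": [[[0.356,0.842,0,0,0.15,0,-0.5],[0.356,0.842,0,0,0.15,0,-0.5],[0,0,0.8,0.03,0.15,0,-0.5],[0,0,0.8,0.03,0.15,0,-0.5],[0,0,0.8,0.03,0.15,0,-0.5]]]}}

```text
t: 15.5
ee_pos: [0.5009, 0.191, 0.3343]
tool_rot: [-3.126, 0.056, 0.28]
contact_force: [-0.2, 0.2, -0.5]
finger_gap: 0.0641
gripper_force: 0.0
```

{"api": "jog_arm", "payload": {"plan": [[[0,0,0.8,0.03,0,0,-0.5],[0,0,0.8,0.03,0,0,-0.5],[0,0,0,0,0,0,-0.5],[0,0,0,0,0,0,-0.5]]]}}

```text
t: 16.0
ee_pos: [0.5184, 0.1895, 0.3351]
tool_rot: [3.097, 0.308, -0.276]
contact_force: [0.2, -0.0, 0.5]
finger_gap: 0.0641
gripper_force: 0.0
```

Run:
```python
from m import *
st,R,G=tool()
d=np.array([.5243,.2174,.1333])-st["ee_pos"];print("units",(d/.3).round(3))
a=np.radians(11.5);t=np.radians(-10);tz=np.array([np.sin(t)*np.cos(a),np.sin(t)*np.sin(a),-np.cos(t)]);ty=np.array([np.sin(a),-np.cos(a),0]);W=np.c_[np.cross(ty,tz),ty,tz]
print("turn",(Ro.from_matrix(W@R.T).as_rotvec()/.15).round(3))
S=env.capture("scene");T=env.capture("top")
for p in(S,T): r=env.regions_of(p,"red_brush_mid");print([(round(q["p"],2),np.round(q["uv"])) for q in r[:2]])
P,dd,E,o=brush([S,T],"blue_brush_mid");print(P.round(4),dd.round(3),E.round(4).tolist(),o)
```

```text
tcp [0.5184 0.1895 0.3351] grip [0.5217 0.1901 0.3535] tz [-0.174 -0.035 -0.984] ty [ 0.197 -0.98  -0.   ] gap 0.0641 q [0.29 0.1  1.61 0.02 1.6  1.67] F [ 0.2 -0.   0.5] t 16.0
units [ 0.02   0.093 -0.673]
turn [ 0.003 -0.023  0.017]
[(0.76, array([412., 123.])), (0.29, array([337., 225.]))]
[]Traceback (most recent call last):
  File "<stdin>", line 8, in <module>
  File "m.py", line 24, in brush
    r=env.regions_of(p,n)[0]; y,x=np.nonzero(r["mask"]); c=np.array([x.mean(),y.mean()])
      ~~~~~~~~~~~~~~~~~~~^^^
IndexError: list index out of range
```

{"api": "jog_arm", "payload": {"plan": [[[0,0,0,0.02,0.093,0,-0.5],[0,0,0,0,0,-0.18,-0.5],[0,0,0,0,0,-0.2,-0.5],[0,0,0,0,0,-0.18,-0.5],[0,0,0,0,0,-0.11,-0.5]]]}}

```text
t: 16.92
ee_pos: [0.523, 0.2168, 0.1319]
tool_rot: [3.095, 0.31, -0.28]
contact_force: [-0.1, -0.3, -0.1]
finger_gap: 0.0641
gripper_force: 0.0
```

{"api": "jog_arm", "payload": {"plan": [[[0,0,0,0,0,0,-0.5],[0,0,0,0,0,0,-0.5]]]}}

```text
t: 17.18
ee_pos: [0.5259, 0.2178, 0.1367]
tool_rot: [3.098, 0.311, -0.27]
contact_force: [0.1, 0.4, -0.2]
finger_gap: 0.0641
gripper_force: 0.0
```

Run:
```python
from m import *
st,R,G=tool(); S=env.capture("scene"); T=env.capture("top")
a=cv2.resize(S["image"][130:310,180:320],None,fx=2.8,fy=2.8);b=cv2.resize(T["image"][130:310,180:320],None,fx=2.8,fy=2.8)
cv2.imwrite("pics/c6.png",np.hstack([a,b])[:,:,::-1])
```

```text
tcp [0.5259 0.2178 0.1367] grip [0.5291 0.2185 0.1551] tz [-0.17  -0.034 -0.985] ty [ 0.199 -0.98  -0.001] gap 0.0641 q [0.33 0.26 1.81 0.03 1.25 1.7 ] F [ 0.1  0.4 -0.2] t 17.175
```

View pics/c6.png

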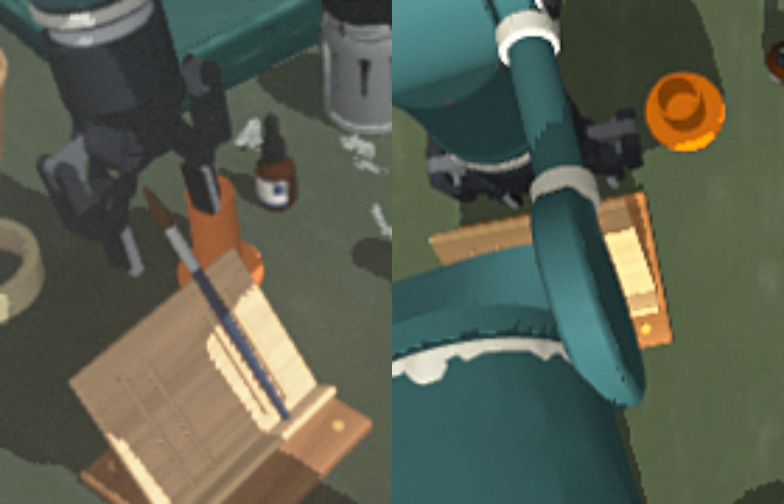

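The pads straddle the blue brush's ferrule, at (175,235) in the left crop. Closing and lifting.

{"api": "jog_arm", "payload": {"plan": [[[0,0,0,0,0,-0.01,1],[0,0,0,0,0,0,1],[0,0,0,0,0,0,1],[0,0,0,0,0,0,1],[0,0,0,0,0,0,1]]]}}

```text
t: 17.9
ee_pos: [0.5249, 0.2176, 0.1323]
tool_rot: [3.097, 0.311, -0.273]
contact_force: [-0.2, -0.1, 2.8]
finger_gap: 0.008
gripper_force: 39.5
```

{"api": "jog_arm", "payload": {"plan": [[[0,0,0,0,0,0.06,1],[0,0,0,0,0,0.12,1],[0,0,0,0,0,0.18,1],[0,0,0,0,0,0.2,1],[0,0,0,0,0,0.17,1]]]}}

```text
t: 18.52
ee_pos: [0.5249, 0.2175, 0.3548]
tool_rot: [3.098, 0.311, -0.27]
contact_force: [0.8, -0.1, -0.6]
finger_gap: 0.0087
gripper_force: 39.3
```

{"api": "jog_arm", "payload": {"plan": [[[0,0,0,-0.033,-0.163,0,1],[0.2,-0.997,0,-0.033,-0.163,0,1],[0.2,-0.997,0,-0.033,-0.163,0,1],[0.2,-0.997,0,-0.033,-0.163,0,1],[0.2,-0.997,0,0,0,0,1]]]}}

```text
t: 19.15
ee_pos: [0.4847, 0.0193, 0.3531]
tool_rot: [-3.013, -0.297, -0.676]
contact_force: [-0.7, 0.5, -0.1]
finger_gap: 0.0086
gripper_force: 39.1
```

{"api": "jog_arm", "payload": {"plan": [[[0,0,0,0,0,0,1],[0,0,0,0,0,0,1]]]}}

```text
t: 19.4
ee_pos: [0.4857, 0.022, 0.3526]
tool_rot: [-3.013, -0.303, -0.665]
contact_force: [-0.4, 0.1, 0.5]
finger_gap: 0.0085
gripper_force: 39.3
```

Run:
```python
from m import *
S=env.capture("scene");T=env.capture("top")
st,R,G=tool()
e=[]
for p in(S,T):
    print([(round(q["p"],2),np.round(q["uv"])) for q in env.regions_of(p,"blue_brush_mid")[:2]],[(round(q["p"],2),np.round(q["uv"],1)) for q in env.pinpoint(p,"blue_brush_end")[:2]],"pred end",proj(p,G-[0,0,.159]).round(1))
try:
    P,d,E,o=brush([S,T],"blue_brush_mid");print(P.round(4),d.round(3),E.round(4).tolist(),o)
except Exception as x: print(x)
a=cv2.resize(S["image"][70:270,260:430],None,fx=2.3,fy=2.3);b=cv2.resize(T["image"][130:330,260:430],None,fx=2.3,fy=2.3)
cv2.imwrite("pics/c7.png",np.hstack([a,b])[:,:,::-1])
```

```text
tcp [0.4866 0.0225 0.3525] grip [0.4788 0.0209 0.3695] tz [ 0.412  0.083 -0.907] ty [ 0.2   -0.98   0.001] gap 0.0086 q [-0.09 -0.45  2.1   0.14  1.08  1.24] F [ 0.5  0.6 -0.6] t 19.5
[(0.53, array([341., 122.]))] [] pred end [337.3 153.9]
[] [] pred end [339.5 218.6]
list index out of range
```

View pics/c7.png

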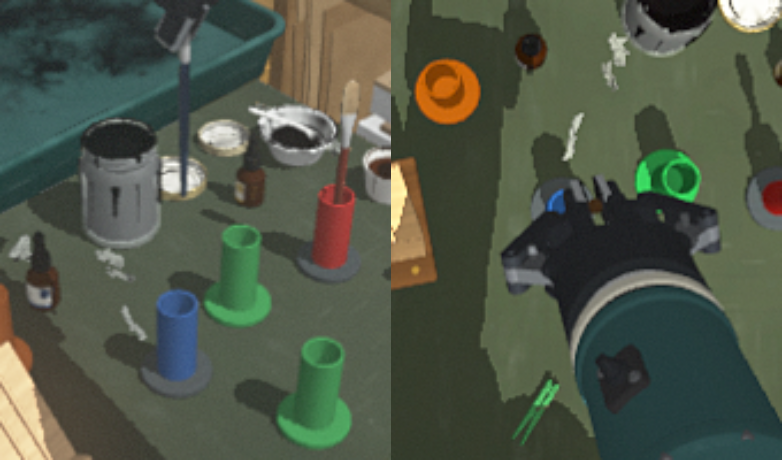

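The blue brush hangs upright, its end around scene (340,154), above the blue pot mouth at (337,201). Checking both pots and the end numerically.

Run:
```python
from m import *
S=env.capture("scene");T=env.capture("top")
st,R,G=tool()
print("mouth proj",proj(S,[.478,.02,.09]),proj(T,[.478,.02,.09]))
print("pot fit S only",pot([S],(.478,.018),112))
m=env.regions_of(S,"blue_brush_mid")
if m:
    y,x=np.nonzero(m[0]["mask"]);
    for r in range(y.min(),y.max()+1,6): print(r,x[y==r].mean().round(1),end="; ")
for n,q in(("mouth",env.pinpoint(S,"blue_pot_mouth")),("floor",env.pinpoint(S,"blue_pot_floor"))): print(n,[(round(d["p"],2),np.round(d["uv"],1).tolist()) for d in q[:3]])
hsv=S["image"][95:165,325:355]; print()
for s in(0,.06,.1,.13,.159): print(s,proj(S,G-[0,0,s]).round(1))
```

```text
tcp [0.4854 0.0221 0.3508] grip [0.4777 0.0206 0.3677] tz [ 0.411  0.083 -0.908] ty [ 0.199 -0.98   0.001] gap 0.0084 q [-0.09 -0.45  2.1   0.14  1.08  1.24] F [-1.1 -0.1  0.9] t 19.9
mouth proj [337.40656961 200.73417368] [336.35739456 219.85657831]
pot fit S only ((np.float32(0.09903973), np.float64(0.478), np.float64(0.019999999999999997)), [np.uint64(600)])
90 341.0; 96 340.0; 102 340.0; 108 340.0; 114 340.0; 120 340.0; 126 340.0; 132 339.5; 138 339.0; 144 340.0; 150 340.5; mouth [(0.98, [257.3, 197.2]), (0.84, [365.7, 171.6]), (0.76, [399.0, 220.4])]
floor [(0.98, [334.0, 226.7]), (0.9, [259.2, 222.0]), (0.83, [397.4, 250.5])]

0 [338.7  79.5]
0.06 [338.4 109.9]
0.1 [338.2 128.8]
0.13 [338.  142.3]
0.159 [337.9 154.8]
```

{"api": "jog_arm", "payload": {"plan": [[[0,0,0,0.006,0.008,-0.08,1],[0,0,0,0,0,-0.15,1],[0,0,0,0,0,-0.15,1],[0,0,0,0,0,-0.15,1],[0,0,0,0,0,-0.09,1]]]}}

```text
t: 20.68
ee_pos: [0.4853, 0.0244, 0.162]
tool_rot: [-3.013, -0.302, -0.659]
contact_force: [-0.7, 0.2, 0.2]
finger_gap: 0.0085
gripper_force: 39.4
```

{"api": "jog_arm", "payload": {"plan": [[[0,0,0,0,0,0,1],[0,0,0,0,0,0,1],[0,0,0,0,0,-0.01,1],[0,0,0,0,0,0,1],[0,0,0,0,0,0,1]]]}}

```text
t: 21.3
ee_pos: [0.4874, 0.0243, 0.1627]
tool_rot: [-3.012, -0.303, -0.666]
contact_force: [-0.8, -0.1, -0.0]
finger_gap: 0.0083
gripper_force: 39.3
```

Run:
```python
from m import *
S=env.capture("scene");st,R,G=tool()
save(S,"pics/c8.png",(270,90,420,260),3)
```

```text
tcp [0.4873 0.0243 0.1625] grip [0.4796 0.0228 0.1795] tz [ 0.413  0.083 -0.907] ty [ 0.199 -0.98   0.001] gap 0.0087 q [-0.09 -0.32  2.36  0.19  0.68  1.17] F [-1.  -0.  -0.5] t 21.35
```

View pics/c8.png

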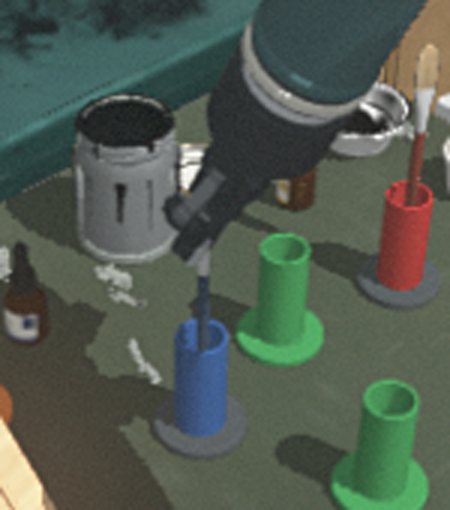

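The blue brush has entered the blue pot at crop (203,335). Lowering to contact.

{"api": "jog_arm", "payload": {"plan": [[[0,0,0,0,0,-0.02,1],[0,0,0,0,0,0,1],[0,0,0,0,0,-0.01,1],[0,0,0,0,0,0,1],[0,0,0,0,0,0,1]]]}}

```text
t: 21.98
ee_pos: [0.487, 0.0243, 0.153]
tool_rot: [-3.012, -0.302, -0.664]
contact_force: [0.0, 0.4, -0.4]
finger_gap: 0.0082
gripper_force: 39.3
```

{"api": "jog_arm", "payload": {"plan": [[[0,0,0,0,0,-0.007,1],[0,0,0,0,0,0,1],[0,0,0,0,0,0,1]]]}}

```text
t: 22.35
ee_pos: [0.4878, 0.0243, 0.1519]
tool_rot: [-3.012, -0.303, -0.667]
contact_force: [-2.7, -0.5, 4.8]
finger_gap: 0.0083
gripper_force: 40.0
```

{"api": "jog_arm", "payload": {"plan": [[[0,0,0,0,0,-0.007,1],[0,0,0,0,0,0,1],[0,0,0,0,0,0,1]]]}}

```text
t: 22.72
ee_pos: [0.4895, 0.0243, 0.1518]
tool_rot: [-3.011, -0.302, -0.673]
contact_force: [-1.5, 0.5, 10.1]
finger_gap: 0.008
gripper_force: 40.8
```

Contact is 10 N. Backing off slightly, then releasing.

{"api": "jog_arm", "payload": {"plan": [[[0,0,0,0,0,0.012,1],[0,0,0,0,0,0,0.6],[0,0,0,0,0,0,0.1],[0,0,0,0,0,0,-1],[0,0,0,0,0,0,-1]]]}}

```text
t: 23.35
ee_pos: [0.4868, 0.0243, 0.1521]
tool_rot: [-3.013, -0.302, -0.663]
contact_force: [0.3, -0.9, -0.5]
finger_gap: 0.0706
gripper_force: 0.0
```

{"api": "jog_arm", "payload": {"plan": [[[0,0,0,0,0,0,-1],[0,0,0,-0.02,0,0.05,-1],[0,0,0,-0.02,0,0.1,-1],[0,0,0,-0.02,0,0.15,-1],[0,0,0,0,0,0.18,-1]]]}}

```text
t: 23.98
ee_pos: [0.4677, 0.0244, 0.2964]
tool_rot: [-3.013, -0.302, -0.66]
contact_force: [0.8, -1.2, 0.5]
finger_gap: 0.0856
gripper_force: 0.0
```

{"api": "jog_arm", "payload": {"plan": [[[0,0,0,0,0,0.1,-1],[0,0,0,0,0,0,-1],[0,0,0,0,0,0,-1]]]}}

```text
t: 24.35
ee_pos: [0.4683, 0.0244, 0.3249]
tool_rot: [-3.013, -0.302, -0.661]
contact_force: [-0.5, 0.4, -0.1]
finger_gap: 0.0855
gripper_force: 0.0
```

Run:
```python
from m import *
S=env.capture("scene");st,R,G=tool()
for n,tip in(("red_brush_mid",[.489,-.206,.224]),("blue_brush_mid",[.478,.02,.205])):
    r=env.regions_of(S,n)
    for q in r[:1]: y,x=np.nonzero(q["mask"]);print(n,round(q["p"],2),x[y==y.min()].mean(),y.min(),y.max(),"upright tip",proj(S,tip).round(1))
save(S,"pics/c9.png",(230,60,450,260),2.9)
```

```text
tcp [0.468  0.0244 0.324 ] grip [0.4604 0.0228 0.341 ] tz [ 0.409  0.083 -0.909] ty [ 0.199 -0.98   0.   ] gap 0.0855 q [-0.09 -0.48  2.17  0.14  1.05  1.24] F [ 0.5  0.1 -1. ] t 24.4
red_brush_mid 0.84 413.5 105 157 upright tip [412.8 103.9]
blue_brush_mid 0.71 340.0 162 206 upright tip [338.  156.2]
```

View pics/c9.png

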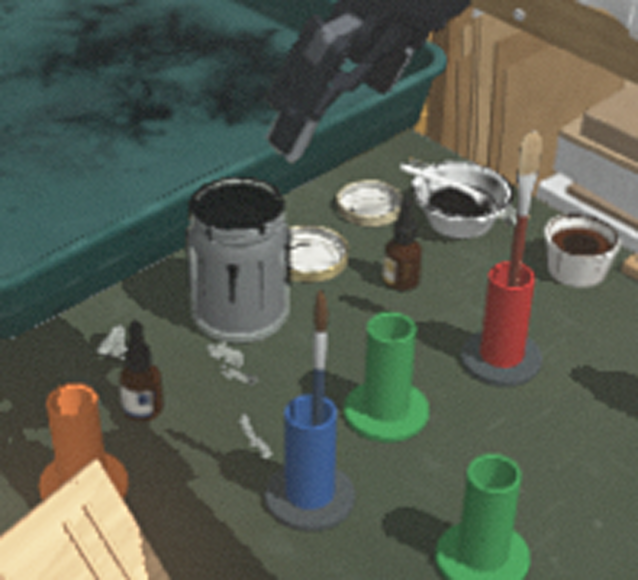

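Both brushes stand bristles up in their own pots: blue at crop (320,350), red at (522,200). Jar and droppers are where they were, and the arm is clear. Handing in.

```bash
python3 -c "
from bench import env
print(env.hand_in())"
```

```text
the job is handed in; nothing more can be done
None
```

I stood the red brush in the red pot and the blue brush in the blue pot, bristles up and lowered until they touched the floor, and handed the job in at about 24 s; no verdict was reported.

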